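# Hand over the move on the chess clock

### The arm

A 7-joint arm with a two-finger parallel gripper is mounted at the origin on the work surface. World frame = base frame: x ahead of the robot, y to its left, z up, the work surface at z = 0. Lengths are in mm, angles in rad, forces in N, time in s.
With the tool pointing down it reaches from about 400 to 875 mm from the base axis. Payload 6.5 kg.
Tool frame: the origin (TCP) lies at the very end of the fingers, on their centre line; the grasp point (between the pads) lies 19 mm behind it; z points along the fingers, y is the line along which they close (so a half turn about z gives the same grasp; the last joint's range is limited). The gripper opens to 88 mm and grips with 3 to 60 N. Pads are 18 mm wide; open, the fingers measure 123 mm over their backs; the gripper's body (75 mm by 187 mm) begins 45 mm behind the grasp point.
Start: joints at [-1.209, 0.536, -0.004, 1.538, 0.003, 1.067, -0.071], TCP at [269.66, 591.417, 238.716] pointing down, gripper open.
Joint ranges: [-2.7, 2.7], [-0.37, 2.16], [-1.27, 1.26], [0.24, 2.4], [-1.31, 4.45], [0.19, 1.91], [-2.76, 2.76]. Speed limits (rad/s): [2.39, 2.39, 3.14, 3.14, 3.14, 3.14, 3.14].

### API

Orientations are given as a 3x3 rotation matrix whose columns are the frame's x, y, z axes.
In Python, from rig import read_state, snapshot, get_calibration, finish_job gives the robot as it stands.
- The arm moves only by the tool play_rows, never from a script. Its argument "rows" is a list of rows, each an object with "linear": the shift along the tool's x, y, z in mm, a list of three; "yaw": the turn about the tool's z in rad; "jaw": the closure, from 0 (fully open) to 1 (shut). A call has 1 to 10 rows; each row is the pose to reach, as a shift and turn from the pose commanded when the call began, along the tool's axes at that moment; what a row does not reach only later rows make up. A row lasts 1/8 s, in which the tool goes at most 62.5 mm and 10.7 degrees, less where a joint would pass 70% of its speed; a pose out of reach is approached as far as the arm can. A call with a gripper value outside its range is refused whole. The fingers move at their own pace and stop on an object; "newtons" is the grip in N (left out, the last holds). Time passes only in rows, so rows that repeat a pose let the fingers close. It gives the time, the measured TCP pose, the force, the opening and the grip force at its end, in the units of the state.
- read_state(): the state, without advancing time (a new reading comes with each control period).
- snapshot(name): name is "side" or "top" or "wrist"; returns the picture (400x640x3 uint8, red, green, blue); there is no depth.
- get_calibration(name): a dict with "fx", "fy", "cx", "cy" (pixels), "distortion" ([k1, k2, p1, p2, k3] as OpenCV has them; the pictures are not rectified), "rvec" (rotation vector, rad) and "tvec" (3), from world to camera coordinates, as OpenCV has them. Camera axes: x right, y down, z forward; pixel columns grow to the right and rows downward; lengths in mm; the calibration is good to about 2 mm. A picture is of the moment at which its call begins: read the wrist's pose just before it. get_calibration takes no time and is no camera call; for the wrist camera it gives the pose at the moment of the call.
- finish_job(): hands the job in; it is judged then, once.
The state is a dict: "t": time; "qpos": joint angles; "joint_vel": joint speeds; "tau": joint torques, N m; "tool_pos": TCP position; "orientation": TCP orientation; "force": force on the tool from outside, world axes, zero at the start; "ft_torque": the same for the moment, N m; "width": finger opening in mm; "finger_force": force on a finger pad.
Only numpy, scipy, OpenCV 4.12 (cv2) and the standard library are available. Lean on these libraries where they do the work, as an engineer would, in place of code of your own. Each camera call takes 0.05 s, during which the arm holds its last target. There are 200 camera calls.

### The job

The chess clock is paused. With the fingertips press its big round middle key well down to wake it and let it spring back, then press the raised end of its rocker fully down so that the other player's time runs, and draw back with the rocker left that way. Press gently, do not press the two small keys, do not lift or shove the clock, and leave the chessmen, mug, cards, dice cup and chess board alone.

Things in the scene. Friction and masses are not known exactly. Their poses are not given: they have to be found in the camera images.
- clock: Digital chess clock standing loose on the table: grey plastic case 120 mm deep (x) by 200 mm long (y), about 0.6 kg, on rubber feet. Origin under the centre of its case, at table height; its z is up, its -x is the front with three keys in a row, its +x half carries the rocker. It may stand turned to any yaw. The front deck is 34 mm above the table, the rear deck 44 mm. It stands still if pressed straight down.
- wake_top (a point): Centre of the top face of the big middle key of the clock: round, black, 28 mm across, 44 mm above the table, at (-38, 0) mm in the clock's frame. A spring key that goes straight down 5 mm at most; it starts to move at about 1 N, is fully down at about 5 N, and springs back when let go.
- wake (a joint): Travel of the big middle key in m: 0 up, 0.005 fully down.
- key_left (a joint): Travel of the small rectangular key (12 x 18 mm, top 41 mm above the table) 60 mm to the +y side of the big key; 0 up, 0.005 fully down. Not to be pressed.
- key_right (a joint): The same for the small key 60 mm to the -y side of the big key. Not to be pressed.
- pad_up (a point): Top centre of the rocker's end pad on the clock's -y side, the end that stands raised at the start (about 77 mm above the table; about 55 mm when fully down). The black rocker bar lies along the clock's y axis, 38 mm behind the clock's centre; each pad is 30 mm (x) by 40 mm (y) and lies 78 mm from the pivot.
- pad_down (a point): Top centre of the rocker's other end pad, on the clock's +y side, which is down at the start; it rises as the raised end is pressed.
- rocker (a joint): Tilt of the rocker in rad: -0.14 with the -y end fully raised (as at the start, within 0.02), 0 level, +0.14 with the -y end fully down. Stiff: it stays where it is left; about 1.5 to 2 N on the pad moves it, and it stops hard at either end.
- pawn: Captured chessman standing beside the clock: light pawn, 30 mm foot, 46 mm tall. Origin at the centre of its foot. To be left alone.
- rook: Captured chessman standing beside the clock: dark rook, 34 mm foot, 53 mm tall. Origin at the centre of its foot. To be left alone.
- bishop: Captured chessman standing beside the clock: light bishop, 34 mm foot, 70 mm tall. Origin at the centre of its foot. To be left alone.
- pawn2: Captured chessman standing beside the clock: dark pawn, 30 mm foot, 46 mm tall. Origin at the centre of its foot. To be left alone.
- mug: Bystander on the right of the table: white mug, 80 mm across, 95 mm tall, with a handle. Origin under its centre. To be left alone.
- cards: Bystander on the right of the table: lying card box, 64 x 90 x 20 mm. Origin under its centre. To be left alone.
- dicecup: Bystander on the right of the table: dark wooden dice cup, 76 mm across, 100 mm tall. Origin under its centre. To be left alone.
- board: Chess board with a game in progress, fixed, 280 mm square and 14 mm thick, men on it up to 85 mm above the table, on the left of the table; origin under its centre. To be left alone.
Things that resemble listed ones, but are neither listed nor needed, are in the scene too. There is more than one size of the clock; the job needs the smaller.

How it is judged:
By the outcome, as a careful person would: the job done as asked, in the order asked, and still so for the second after the job is handed in, with the robot touching nothing.
It also fails if it takes over 40 s, if anything falls off the work surface, if the arm or the gripper's body presses on something with over 40 N, if the wrist force passes 120 N, or if a joint passes its speed limit or range.

## Working session

There is one attempt and no reset: what is moved stays moved. The work goes in short steps, Python scripts to look and compute and a tool call to move; the robot and the scene stay as the last step left them, time stands still between calls to the robot, and variables do not carry over. Pictures are saved under pics/ and viewed, at most 10 in all, crops included, and the job is handed in when it is done.

Besides the shell and the picture viewer there is one more tool, called after "Call:" as name(argument=value, ...), one argument or row to a line, values as JSON. play_rows: Moves the arm, as the interface text tells. Its arguments: {"type":"object","properties":{"rows":{"type":"array","items":{"type":"object","properties":{"linear":{"type":"array","items":{"type":"number"}},"yaw":{"type":"number"},"jaw":{"type":"number"}}}},"newtons":{"type":"number"}},"required":["rows"]}

```bash
mkdir -p pics; ls; python3 - <<'E'
from rig import *
import cv2
for n in("top","side"):
    im=snapshot(n); cv2.imwrite(f"pics/{n}1.png",im[:,:,::-1])
    print(n,get_calibration(n))
s=read_state();print(s["t"],s["tool_pos"],s["orientation"],s["width"])
E
```

```text
pics
top {'fx': 518.9323862279417, 'fy': 518.9323862279417, 'cx': 309.9003328417798, 'cy': 204.20555061524254, 'distortion': array([-0.03454831,  0.        ,  0.        ,  0.        ,  0.        ]), 'rvec': array([ 2.15995832, -2.19421083,  0.08696419]), 'tvec': array([  81.70494755,  453.27159805, 1475.24237087])}
side {'fx': 393.7082805432509, 'fy': 393.7082805432509, 'cx': 319.75692447055735, 'cy': 197.00516993588587, 'distortion': array([-0.06784426,  0.        ,  0.        ,  0.        ,  0.        ]), 'rvec': array([ 2.31373433, -0.79231303,  0.31104628]), 'tvec': array([-309.68334164,  308.92028664,  952.77528489])}
0.1 [269.46267746 590.93958642 237.9547504 ] [[-9.09906426e-01  4.14813251e-01 -5.12287932e-04]
 [ 4.14813550e-01  9.09905334e-01 -1.41524283e-03]
 [-1.20927956e-04 -1.50024252e-03 -9.99998867e-01]] 88.18787889116723
```

View pics/top1.png

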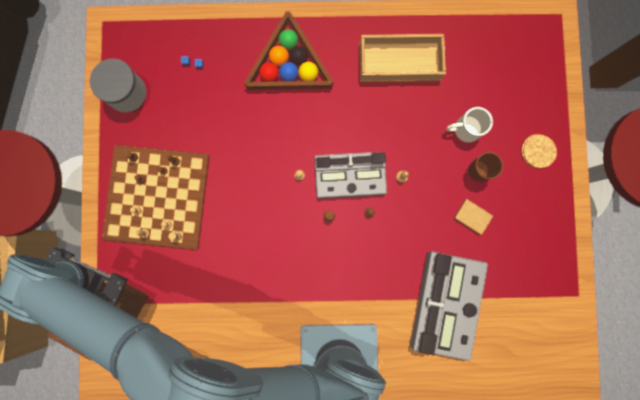

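View pics/side1.png

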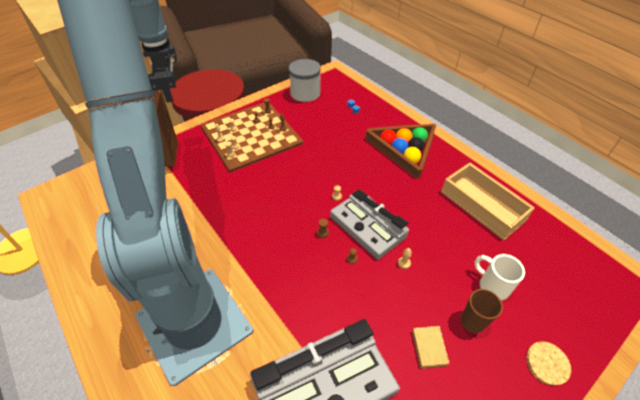

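The top view shows two clocks: one at about (351,176) and a larger one at (450,305). The first spans about 70 px, or 200 mm, so it is the 200 mm clock and fits the description. The other is about 105 px, or 300 mm. I'll confirm with an enlarged crop.

```bash
python3 - <<'E'
import cv2
im=cv2.imread("pics/top1.png")[140:225,285:415]
a=cv2.resize(im,None,fx=6,fy=6,interpolation=cv2.INTER_CUBIC)
cv2.imwrite("pics/crop1.png",a)
E
```

```text
(no output)
```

View pics/crop1.png

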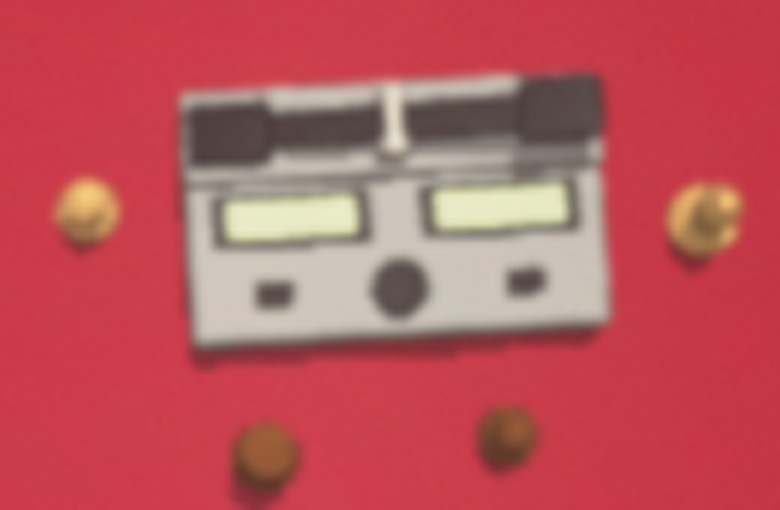

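The crop shows the smaller clock with the big key at crop (400,289), the small keys at (275,294) and (527,282), and the raised pad on the right at (560,110). The lowered pad is at (229,134).

```bash
cat > h.py <<'E'
from rig import *
import numpy as np, cv2
def pt(name,uv,z,c=None):
    c=c or get_calibration(name)
    K=np.array([[c["fx"],0,c["cx"]],[0,c["fy"],c["cy"]],[0,0,1]])
    n=cv2.undistortPoints(np.array([[uv]],float),K,c["distortion"])[0,0]
    R=cv2.Rodrigues(c["rvec"])[0]; o=-R.T@c["tvec"]; d=R.T@np.array([*n,1])
    return o+d*(z-o[2])/d[2]
def tool(p,yaw=0):
    s=read_state(); R=s["orientation"]
    print("t",s["t"],"pos",s["tool_pos"].round(1),"->",np.round(p,1),"linear",(R.T@(np.array(p)-s["tool_pos"])).round(1))
E
python3 - <<'E'
from h import *
f=lambda u,v:(285+(u+.5)/6-.5,140+(v+.5)/6-.5)
P={}
for n,uv,z in[("wake",(400,289),44),("kl",(275,294),41),("kr",(527,282),41),("up",(560,110),77),("down",(229,134),55)]:
    P[n]=pt("top",f(*uv),z); print(n,P[n].round(1))
v=P["kl"]-P["kr"]; print("yaw from keys",np.arctan2(-v[0],v[1]))
v=P["down"]-P["up"]; yaw=np.arctan2(-v[0],v[1]);print("yaw pads",yaw)
yc=yaw
R=lambda a:np.array([[np.cos(a),-np.sin(a)],[np.sin(a),np.cos(a)]])
for a in(yc,):
    c=P["wake"][:2]-R(a)@[-38,0]; print("centre",c,"up pred",c+R(a)@[38,-78])
s=read_state();o=s["orientation"]
print("tool x ang",np.arctan2(o[1,0],o[0,0]),"y ang",np.arctan2(o[1,1],o[0,1]))
tool([*P["wake"][:2],140])
E
```

```text
wake [497.4 -43.6  44. ]
kl [496.3  15.5  41. ]
kr [ 500.1 -104.1   41. ]
up [ 576.2 -117.3   77. ]
down [571.   36.2  55. ]
yaw from keys 0.03199633218144467
yaw pads 0.033831312115087185
centre [535.39681892 -42.31486991] up pred [ 576.01341339 -118.98489178]
tool x ang 2.7138547682856893 y ang 1.1430582600693269
t 0.1 pos [269.5 590.9 238. ] -> [497.4 -43.6 140. ] linear [-470.6 -482.7   98.7]
```

Call:
play_rows(
  rows=[
    {"linear": [-10, -10, 0], "yaw": -0.02, "jaw": 1},
    {"linear": [-30, -30, 0], "yaw": -0.06, "jaw": 1},
    {"linear": [-55, -56, 0], "yaw": -0.1, "jaw": 1},
    {"linear": [-80, -82, 0], "yaw": -0.15, "jaw": 1},
    {"linear": [-105, -108, 0], "yaw": -0.2, "jaw": 1},
    {"linear": [-130, -134, 0], "yaw": -0.25, "jaw": 1},
    {"linear": [-160, -164, 0], "yaw": -0.3, "jaw": 1},
    {"linear": [-190, -195, 0], "yaw": -0.36, "jaw": 1},
    {"linear": [-215, -220, 0], "yaw": -0.42, "jaw": 1},
    {"linear": [-235, -241, 0], "yaw": -0.46, "jaw": 1},
  ],
  newtons=10,
)

```text
t: 1.35
tool_pos: [383.9, 272.0, 238.7]
orientation: [[-0.999, -0.033, 0.0], [-0.033, 0.999, -0.001], [-0.0, -0.001, -1.0]]
force: [0.5, 0.5, 0.7]
width: 0.2
finger_force: 0.0
```

```bash
python3 - <<'E'
from h import *
tool([497.4,-43.6,200]); s=read_state(); o=s["orientation"]; print(o.round(3),s["qpos"].round(2),s["force"],s["width"])
E
```

```text
t 1.35 pos [383.9 272.  238.7] -> [497.4 -43.6 200. ] linear [-103.2 -319.1   38.9]
[[-0.999 -0.033  0.   ]
 [-0.033  0.999 -0.001]
 [-0.    -0.001 -1.   ]] [-0.71  0.23 -0.    2.    0.    0.91  0.89] [0.45480425 0.54201448 0.66904798] 0.15913190425747648
```

Call:
play_rows(
  rows=[
    {"linear": [-8, -25, 0], "yaw": 0, "jaw": 1},
    {"linear": [-20, -60, 0], "yaw": 0, "jaw": 1},
    {"linear": [-32, -100, 0], "yaw": 0, "jaw": 1},
    {"linear": [-45, -140, 0], "yaw": 0, "jaw": 1},
    {"linear": [-58, -180, 5], "yaw": 0, "jaw": 1},
    {"linear": [-71, -220, 15], "yaw": 0, "jaw": 1},
    {"linear": [-84, -260, 25], "yaw": 0, "jaw": 1},
    {"linear": [-95, -295, 35], "yaw": 0, "jaw": 1},
    {"linear": [-103, -319, 39], "yaw": 0, "jaw": 1},
    {"linear": [-103, -319, 39], "yaw": 0, "jaw": 1},
  ],
)

```text
t: 2.6
tool_pos: [496.1, -43.4, 199.4]
orientation: [[-1.0, -0.029, -0.001], [-0.029, 1.0, -0.001], [0.001, -0.001, -1.0]]
force: [-0.1, 0.4, 0.8]
width: 0.3
finger_force: 0.0
```

```bash
python3 - <<'E'
from h import *
tool([497.4,-43.6,60]); c=get_calibration("wrist"); im=snapshot("wrist")
import pickle; pickle.dump(c,open("c.pkl","wb"))
cv2.imwrite("pics/w1.png",im[:,:,::-1]); print(read_state()["force"])
R=cv2.Rodrigues(c["rvec"])[0]; print(-R.T@c["tvec"])
E
```

```text
t 2.6 pos [496.1 -43.4 199.4] -> [497.4 -43.6  60. ] linear [-1.400e+00 -1.000e-01  1.394e+02]
[ 1.12995071  0.14917288 -0.87582506]
[420.58457585 -46.53215798 346.1493845 ]
```

View pics/w1.png

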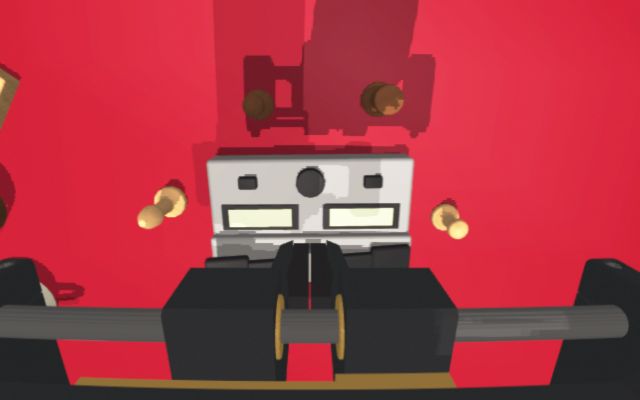

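The wrist view shows the big key at (310,182) and the small keys at (247.5,183) and (373,181.5). The closed fingers are at the bottom.

```bash
python3 - <<'E'
from h import *; import pickle
c=pickle.load(open("c.pkl","rb"))
w=pt("",(310.5,182),44,c);kr=pt("",(247.5,183),41,c);kl=pt("",(373,181.5),41,c)
v=kl-kr;a=np.arctan2(-v[0],v[1]);print(w,kl,kr,a,np.linalg.norm(v))
R=np.array([[np.cos(a),-np.sin(a)],[np.sin(a),np.cos(a)]])
print("up",w[:2]+R@[76,-78]); tool([*w[:2],50])
E
```

```text
[497.11797811 -43.73124392  44.        ] [495.66673663  15.38701878  41.        ] [ 500.54360778 -103.36132038   41.        ] 0.04104589656490685 118.84844098431176
up [ 576.25464703 -118.54693501]
t 2.65 pos [496.  -41.6 199.6] -> [497.1 -43.7  50. ] linear [ -1.1  -2.1 149.6]
```

Call:
play_rows(
  rows=[
    {"linear": [0, 0, 15], "yaw": 0, "jaw": 1},
    {"linear": [0, 0, 45], "yaw": 0, "jaw": 1},
    {"linear": [0, 0, 75], "yaw": 0, "jaw": 1},
    {"linear": [0, 0, 105], "yaw": 0, "jaw": 1},
    {"linear": [0, 0, 125], "yaw": 0, "jaw": 1},
    {"linear": [0, 0, 138], "yaw": 0, "jaw": 1},
    {"linear": [0, 0, 144], "yaw": 0, "jaw": 1},
    {"linear": [0, 0, 147], "yaw": 0, "jaw": 1},
    {"linear": [0, 0, 147], "yaw": 0, "jaw": 1},
  ],
)

```text
t: 3.78
tool_pos: [497.0, -40.8, 53.0]
orientation: [[-0.999, -0.032, 0.001], [-0.032, 0.999, 0.0], [-0.001, 0.0, -1.0]]
force: [-0.1, -0.4, 0.1]
width: 0.4
finger_force: 0.0
```

```bash
python3 - <<'E'
from h import *
tool([497.3,-43.7,44]); im=snapshot("wrist")
cv2.imwrite("pics/w2.png",im[:,:,::-1]); print(read_state()["force"])
E
```

```text
t 3.775 pos [497.  -40.8  53. ] -> [497.3 -43.7  44. ] linear [-0.2 -2.9  9. ]
[ 0.26438807 -0.3825103  -0.1318934 ]
```

View pics/w2.png

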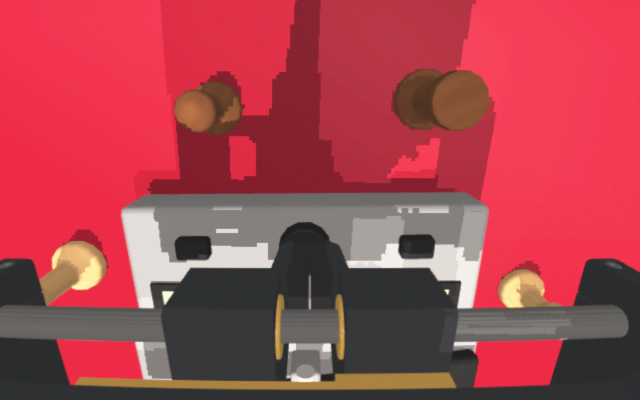

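The close view shows the fingertips on the key at column 310 and the key's centre near (304,246). That puts the fingers about 3 mm to the +y side, so I'll correct that and press in small steps.

Call:
play_rows(
  rows=[
    {"linear": [0, -1.5, 0], "yaw": 0, "jaw": 1},
    {"linear": [0, -3, 2], "yaw": 0, "jaw": 1},
    {"linear": [0, -3, 5], "yaw": 0, "jaw": 1},
    {"linear": [0, -3, 8], "yaw": 0, "jaw": 1},
    {"linear": [0, -3, 10], "yaw": 0, "jaw": 1},
    {"linear": [0, -3, 11], "yaw": 0, "jaw": 1},
    {"linear": [0, -3, 12], "yaw": 0, "jaw": 1},
    {"linear": [0, -3, 12], "yaw": 0, "jaw": 1},
  ],
)

```text
t: 4.82
tool_pos: [496.8, -43.9, 40.8]
orientation: [[-0.999, -0.032, 0.0], [-0.032, 0.999, 0.0], [-0.0, 0.0, -1.0]]
force: [-1.9, 0.1, 3.7]
width: 0.5
finger_force: 1.8
```

Call:
play_rows(
  rows=[
    {"linear": [0, 0, 0.7], "yaw": 0, "jaw": 1},
    {"linear": [0, 0, 1.4], "yaw": 0, "jaw": 1},
    {"linear": [0, 0, 2], "yaw": 0, "jaw": 1},
    {"linear": [0, 0, 2], "yaw": 0, "jaw": 1},
  ],
)

```text
t: 5.32
tool_pos: [496.8, -43.9, 39.2]
orientation: [[-0.999, -0.032, -0.0], [-0.032, 0.999, 0.0], [0.0, 0.0, -1.0]]
force: [-2.6, -0.3, 11.4]
width: 0.6
finger_force: 5.9
```

Call:
play_rows(
  rows=[
    {"linear": [0, 0, -3], "yaw": 0, "jaw": 1},
    {"linear": [0, 0, -10], "yaw": 0, "jaw": 1},
    {"linear": [0, 0, -30], "yaw": 0, "jaw": 1},
    {"linear": [0, 0, -60], "yaw": 0, "jaw": 1},
    {"linear": [-10, -10, -80], "yaw": 0, "jaw": 1},
    {"linear": [-30, -30, -80], "yaw": 0, "jaw": 1},
    {"linear": [-52, -54, -70], "yaw": 0, "jaw": 1},
    {"linear": [-70, -72, -62], "yaw": 0, "jaw": 1},
    {"linear": [-76, -78, -55], "yaw": 0, "jaw": 1},
    {"linear": [-76, -78, -55], "yaw": 0, "jaw": 1},
  ],
)

```text
t: 6.58
tool_pos: [574.6, -119.1, 93.0]
orientation: [[-0.999, -0.032, -0.002], [-0.032, 0.999, 0.0], [0.002, 0.0, -1.0]]
force: [-0.0, 0.0, -0.5]
width: 0.5
finger_force: 0.0
```

```bash
python3 - <<'E'
from h import *
tool([576.2,-118.5,77]); im=snapshot("wrist")
cv2.imwrite("pics/w3.png",im[:,:,::-1]); print(read_state()["force"])
E
```

```text
t 6.575 pos [ 574.6 -119.1   93. ] -> [ 576.2 -118.5   77. ] linear [-1.6  0.6 16. ]
[-0.44603954 -0.38471751  0.21354464]
```

View pics/w3.png

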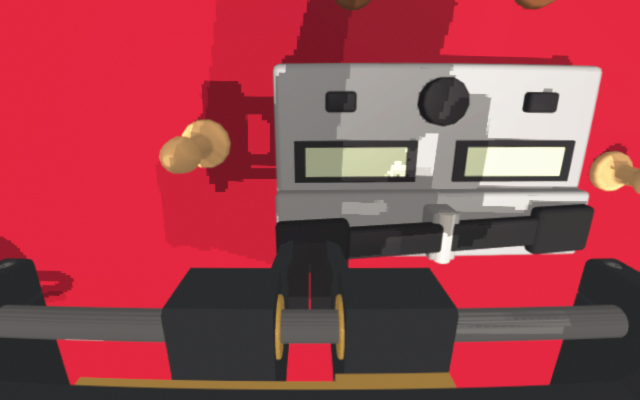

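The fingers (column 310) are centred over the raised pad (columns 277–349), and the big key is up again. I'll press the pad down in steps.

Call:
play_rows(
  rows=[
    {"linear": [-1, 0, 4], "yaw": 0, "jaw": 1},
    {"linear": [-1, 0, 9], "yaw": 0, "jaw": 1},
    {"linear": [-1, 0, 13], "yaw": 0, "jaw": 1},
    {"linear": [-1, 0, 17], "yaw": 0, "jaw": 1},
    {"linear": [-1, 0, 21], "yaw": 0, "jaw": 1},
    {"linear": [-1, 0, 25], "yaw": 0, "jaw": 1},
    {"linear": [-1, 0, 29], "yaw": 0, "jaw": 1},
    {"linear": [-1, 0, 32], "yaw": 0, "jaw": 1},
    {"linear": [-1, 0, 34], "yaw": 0, "jaw": 1},
    {"linear": [-1, 0, 34], "yaw": 0, "jaw": 1},
  ],
)

```text
t: 7.88
tool_pos: [576.2, -119.0, 59.5]
orientation: [[-0.999, -0.032, -0.0], [-0.032, 0.999, 0.0], [0.0, 0.0, -1.0]]
force: [-0.3, 0.4, 0.3]
width: 0.4
finger_force: 0.1
```

Call:
play_rows(
  rows=[
    {"linear": [0, 0, 0.7], "yaw": 0, "jaw": 1},
    {"linear": [0, 0, 1.4], "yaw": 0, "jaw": 1},
    {"linear": [0, 0, 2.0], "yaw": 0, "jaw": 1},
    {"linear": [0, 0, 2.5], "yaw": 0, "jaw": 1},
    {"linear": [0, 0, 2.5], "yaw": 0, "jaw": 1},
  ],
)

```text
t: 8.5
tool_pos: [576.2, -119.0, 57.1]
orientation: [[-0.999, -0.032, -0.0], [-0.032, 0.999, 0.0], [0.0, 0.0, -1.0]]
force: [-0.5, 0.3, 0.5]
width: 0.5
finger_force: 0.5
```

Call:
play_rows(
  rows=[
    {"linear": [0, 0, 0.5], "yaw": 0, "jaw": 1},
    {"linear": [0, 0, 1.0], "yaw": 0, "jaw": 1},
    {"linear": [0, 0, 1.5], "yaw": 0, "jaw": 1},
    {"linear": [0, 0, 1.5], "yaw": 0, "jaw": 1},
  ],
)

```text
t: 9.0
tool_pos: [576.4, -119.1, 56.3]
orientation: [[-0.999, -0.032, 0.0], [-0.032, 0.999, 0.0], [-0.0, 0.0, -1.0]]
force: [-2.6, 1.7, 7.9]
width: 0.3
finger_force: 3.6
```

Call:
play_rows(
  rows=[
    {"linear": [0, 0, 0.5], "yaw": 0, "jaw": 1},
    {"linear": [0, 0, 0.5], "yaw": 0, "jaw": 1},
    {"linear": [0, 0, -2], "yaw": 0, "jaw": 1},
    {"linear": [0, 0, -8], "yaw": 0, "jaw": 1},
    {"linear": [0, 0, -25], "yaw": 0, "jaw": 1},
    {"linear": [0, 0, -55], "yaw": 0, "jaw": 1},
    {"linear": [0, 0, -85], "yaw": 0, "jaw": 1},
    {"linear": [20, 0, -115], "yaw": 0, "jaw": 1},
    {"linear": [40, 0, -140], "yaw": 0, "jaw": 1},
    {"linear": [40, 0, -140], "yaw": 0, "jaw": 1},
  ],
)

```text
t: 10.25
tool_pos: [536.8, -121.3, 198.4]
orientation: [[-1.0, -0.031, 0.004], [-0.031, 1.0, -0.001], [-0.004, -0.001, -1.0]]
force: [0.6, 0.4, 0.2]
width: 0.3
finger_force: 0.0
```

```bash
python3 - <<'E'
from h import *
a=cv2.resize(snapshot("side")[170:280,290:450],None,fx=5,fy=5,interpolation=cv2.INTER_CUBIC)
cv2.imwrite("pics/s2.png",a[:,:,::-1]); im=snapshot("wrist")
cv2.imwrite("pics/w4.png",im[:,:,::-1]); print(read_state()["force"])
E
```

```text
[1.05816999 0.49493816 0.20038457]
```

View pics/s2.png

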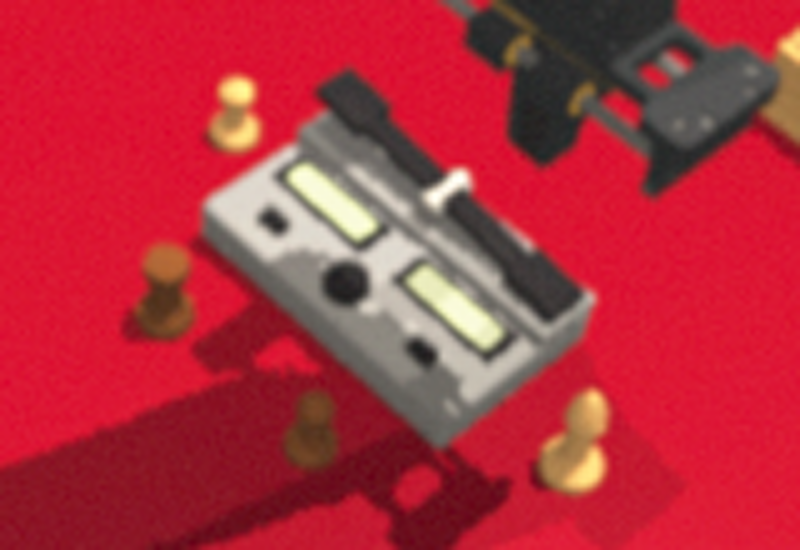

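View pics/w4.png

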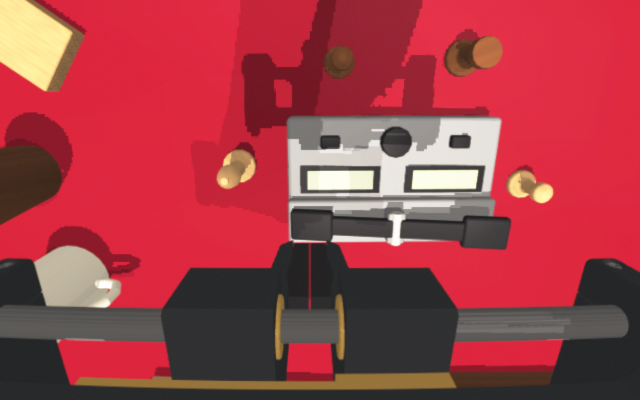

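In both views the rocker has switched over: the -y pad is flat on the deck (wrist 312,224) and the +y pad is raised (486,232). The big key is up, the chessmen are standing, and the arm is clear.

```bash
python3 -c "from rig import *; print(finish_job())"
```

```text
the job is handed in; nothing more can be done
None
```

I pressed the smaller clock's big middle key fully down and let it spring back. I then pressed the rocker's raised end to its stop, drew the arm back with the rocker left that way, and handed the job in at about 10 s.

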